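# Square up a carton in the stockroom's measuring corner

## Robot

A 7-joint arm with a two-finger parallel gripper is mounted at the origin on the work surface. World frame = base frame: x ahead of the robot, y to its left, z up, the work surface at z = 0. Lengths are in m, angles in rad, forces in N, time in s.
With the tool pointing down it reaches from about 0.4 to 0.875 m from the base axis. Payload 4.4 kg.
Tool frame: the origin (TCP) lies on the mounting face of the last link; the fingertips stand 173 mm ahead of it and the grasp point (between the pads) lies 155 mm ahead of it (bot.finger_overhang is the distance from the TCP to the fingertips, in m); z points along the fingers, y is the direction in which the jaws open and shut (so a half turn about z gives the same grasp; the last joint's range is limited). The gripper opens to 85 mm and grips with 20 to 120 N. Pads are 22 mm wide; open, the fingers measure 114 mm over their backs; the gripper's body (76 mm by 85 mm) begins 54 mm behind the grasp point. The pads swing forward as they close: fully open they stand 13 mm farther back than shut.
Start: joints at [1.049, 0.628, 0.038, 1.517, -0.027, 0.996, -0.02], TCP at [0.286, -0.584, 0.405] pointing down, gripper open.
Joint ranges: [-3.06, 3.06], [-0.37, 2.12], [-1.25, 1.32], [0.18, 2.47], [-1.1, 4.24], [0.23, 1.98], [-2.94, 2.94]. Speed limits (rad/s): [2.57, 2.57, 3.14, 3.14, 3.14, 3.14, 3.14].

## Interface

Orientations are given as [roll, pitch, yaw] about the fixed x, y, z axes, in that order (R = Rz(yaw) Ry(pitch) Rx(roll)).
In Python, from rig import bot gives the robot as it stands. The module is installed in compiled form; this text tells all that it offers.
- The arm moves only by the shell command python3 -m pendant 'ROWS'. ROWS is JSON, a list of rows, each a list of 3 entries, a list of its own where there are three numbers: the finger opening in cm, from 0 to 8.54, then the shift along the world's x, y, z in cm, then the turn, a rotation vector about the world's x, y, z in degrees. In form: [[fingers, [x, y, z], [rx, ry, rz]], ...]. A call has 1 to 20 rows; each row is the pose to reach, as a shift and turn from the pose measured when the call began; what a row does not reach only later rows make up. A row lasts 1/12 s, in which the tool goes at most 41.7 mm and 7.16 degrees, less where a joint would pass 70% of its speed; a pose out of reach is approached as far as the arm can. A call with a gripper value outside its range is refused whole. The fingers move at their own pace and stop on an object; the grip force is fixed at half the most. Time passes only in rows, so rows that repeat a pose let the fingers close. It gives the time, the measured TCP pose, the force and the opening at its end, in the units of the state.
- bot.sense(): the state, without advancing time (a new reading comes with each control period).
- bot.grab_frame(name): name is "scene" or "top" or "wrist"; returns a dict with "color" (480x640x3 uint8, blue, green, red), "intrinsics" (3x3 intrinsics, pixels), "extrinsics" (4x4, takes a point from camera to world coordinates); the wrist camera has in their place "tool_from_camera" (4x4, takes a point from camera to tool coordinates, whose origin is the TCP and whose axes are the flange's). Camera axes: x right, y up, looking along -z (the intrinsics and any distortion apply to the point x, -y, -z); pixel columns grow to the right and rows downward; lengths in m; the calibration is good to about 2 mm. A picture is of the moment at which its call begins: read the wrist's pose just before it. There is no depth.
- bot.job_done(): hands the job in, once; it reports no verdict.
The state is a dict: "time_s": time; "joint_pos": joint angles; "qd": joint speeds; "joint_torque": joint torques, N m; "tool_pos": TCP position; "tool_rot": TCP orientation; "contact_force": force on the tool from outside, world axes, zero at the start; "wrist_torque": the same for the moment, N m; "grip_width": finger opening in m.
Only numpy, scipy, OpenCV 4.12 (cv2) and the standard library are available. Lean on these libraries where they do the work, as an engineer would, in place of code of your own. Each camera call takes 0.05 s, during which the arm holds its last target.

## Task

On the packing counter, push the broad flat carton along the surface until it sits squarely in the corner of the metal measuring square, its long side flat against the long rail and one short end flat against the short rail, and push the sliding stop block along the long rail until it is up against the carton's other end. Only push with the fingers: do not lift or tip the carton, leave the other things where they stand, and finish with the hand clear.

Things in the scene. Friction and masses are not known exactly. Their poses are not given: they have to be found in the camera images.
- carton: Closed brown cardboard carton, 90 mm (its x) by 120 mm (its y, the long side) by 60 mm high, 0.3 to 0.65 kg, loose on the counter in front of the long rail, not touching it, turned by up to 25 degrees relative to the rails. Too wide to grip. Origin: centre of its underside; z up.
- square: Aluminium L-shaped measuring square, fixed. Origin: inner corner at counter height. Long rail: 400 mm along -y, inner face is the plane x = 0. Short rail: 250 mm along -x, inner face is the plane y = 0. Rails 14 mm thick (outside those planes), 40 mm high. The carton belongs at x < 0, y < 0, on the counter: its centre then at x -45, y -60 mm, its axes parallel to these (either way round).
- gauge (a joint): Position (m) of the grey stop block that slides along the long rail: 0 is its far right end, face 300 mm from the corner; grows towards the corner (+y of the square), range 0 to 0.26. Starts at 0 to 0.04; 0.18 when touching the end of the carton in the corner. Stays where it is left; slides at about 2 N, a few newtons more when pushing the carton.
- gauge_face (a point): Point at counter height in the middle of the stop block's flat face that looks to the corner, 45 mm from the long rail's inner face; axes as the square's. The block extends from this face 90 mm along -y, and from 1 to 91 mm in front of the rail; 55 mm high, too wide to grip; its top plate reaches over the rail. Push its other face, 90 mm to -y of this point.
- tall_box: Bystander: small tall cardboard box, 50 x 52 mm and 100 mm high, loose. Origin: centre of underside.
- tape_roll: Bystander: grey roll of tape lying flat, 100 mm across, 72 mm hole, 45 mm high, loose. Origin: centre of underside.
- tin: Bystander: closed metal tin, 60 mm across, 75 mm high, loose. Origin: centre of underside. The three bystanders stand, in any order, behind the long rail, outside the short rail, and beyond the block's end of the long rail.

How it is judged:
At the end, for the whole second after the job is handed in: The carton stands on the counter in the corner, its centre within 5 mm of the place where it touches both rails and square to them within 0.05 rad, at rest; the stop block is within 6 mm of its place against a carton in the corner (joint gauge 0.174 to 0.186); nothing touches the robot (x of carton in the frame of square between -0.05 and -0.04 m and y of carton in the frame of square between -0.065 and -0.055 m and angle between the x axis of carton and the x axis of square, either way round below 0.05 rad and height (world z) of carton below 0.004 m and angle between carton's own z axis and vertical below 0.05 rad and linear speed of carton below 0.01 m/s and value of joint gauge between 0.174 and 0.186 m).
It fails at once if the carton was lifted or tipped (height (world z) of carton above 0.01 m or angle between carton's own z axis and vertical above 0.15 rad).
It fails at once if the tall box was moved or tipped (distance of tall_box from where it was at the start of the episode above 0.02 m or angle between tall_box's own z axis and vertical above 0.3 rad).
It fails at once if the tape roll was moved or tipped (distance of tape_roll from where it was at the start of the episode above 0.02 m or angle between tape_roll's own z axis and vertical above 0.3 rad).
It fails at once if the tin was moved or tipped (distance of tin from where it was at the start of the episode above 0.02 m or angle between tin's own z axis and vertical above 0.3 rad).
It also fails if it takes over 58 s, if anything falls off the work surface, if the arm or the gripper's body presses on something with over 40 N, if the wrist force passes 120 N, or if a joint passes its speed limit or range.

## Working session

There is one attempt and no reset: what is moved stays moved. The work goes in short steps, Python scripts to look and compute and a shell command to move; the robot and the scene stay as the last step left them, time stands still between calls to the robot, and variables do not carry over. Pictures are saved under pics/ and viewed, and the job is handed in when it is done.

```bash
mkdir -p pics; ls
python3 - <<'E'
from rig import bot
import cv2
s=bot.sense();print(s)
for n in("scene","top"):
    f=bot.grab_frame(n);cv2.imwrite(f"pics/{n}0.png",f["color"]);print(n,f["intrinsics"],f["extrinsics"].round(4) if hasattr(f["extrinsics"],"round") else f["extrinsics"],f.keys())
E
```

```text
pics
{'time_s': 0.0, 'joint_pos': array([ 1.04920473,  0.62935299,  0.03847829,  1.51835143, -0.0269976 ,
        0.99627822, -0.01997111]), 'qd': array([-0.00047294, -0.0001528 , -0.00094818,  0.00029761, -0.00023088,
        0.00076606, -0.00073967]), 'joint_torque': array([-2.70620876e-05, -5.63389349e+01,  1.22637145e+00, -1.93444777e+01,
        1.09947912e-02,  1.04874949e-02,  5.43414103e-06]), 'tool_pos': array([ 0.28600129, -0.58338053,  0.40379029]), 'tool_rot': array([-3.13972228e+00,  4.79277060e-05,  4.55792822e-01]), 'contact_force': array([-0.07447789,  0.07345174, -0.2418975 ]), 'wrist_torque': array([-0.01728244, -0.04736426,  0.03942784]), 'grip_width': 0.08518243198486389}
scene [[577.83707361   0.         315.97834159]
 [  0.         577.83707361 242.43480261]
 [  0.           0.           1.        ]] [[-0.7671 -0.3726  0.5222  1.2901]
 [ 0.6412 -0.4181  0.6435  0.763 ]
 [-0.0214  0.8284  0.5597  0.7083]
 [ 0.      0.      0.      1.    ]] dict_keys(['color', 'intrinsics', 'extrinsics'])
top [[515.15235241   0.         322.66051182]
 [  0.         515.15235241 242.73791542]
 [  0.           0.           1.        ]] [[ 0.0071  0.9973 -0.073   0.5424]
 [-0.9998  0.0085  0.019  -0.0181]
 [ 0.0196  0.0728  0.9972  1.3555]
 [ 0.      0.      0.      1.    ]] dict_keys(['color', 'intrinsics', 'extrinsics'])
```

View pics/top0.png

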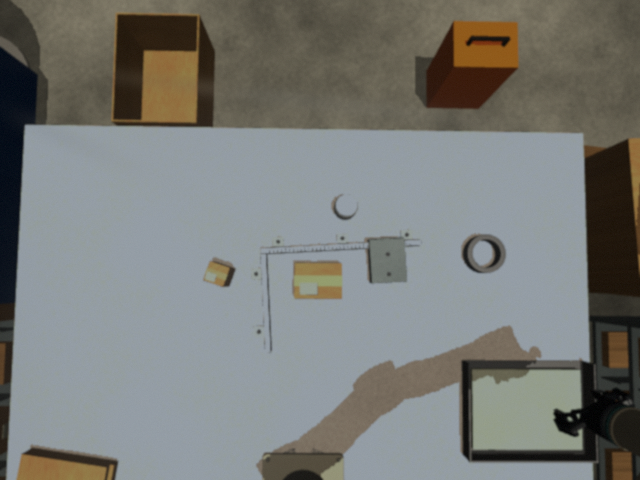

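View pics/scene0.png

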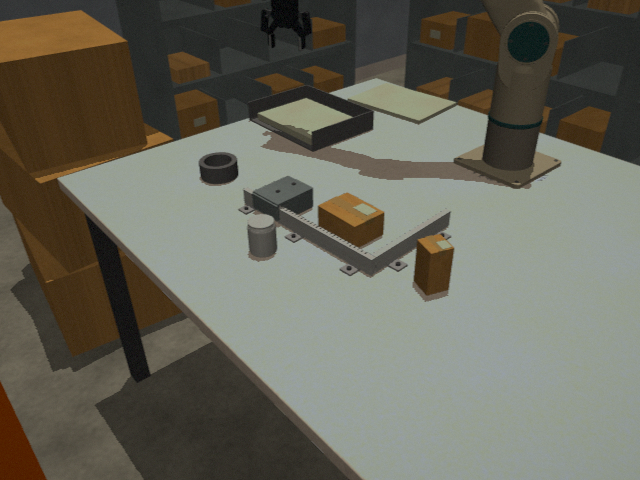

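The top view shows the L with its corner near (265,250), the carton around (318,280), the stop block at (387,260), the tall box at (217,272), the tin at (345,206) and the tape at (484,254). I'll zoom in to measure.

```bash
cat > h.py <<'E'
import numpy as np,cv2
from rig import bot
def ray(f,u,v):
    K=f["intrinsics"];E=np.array(f["extrinsics"])
    d=np.array([(u-K[0,2])/K[0,0],-(v-K[1,2])/K[1,1],-1.])
    return E[:3,3],E[:3,:3]@d
def onz(f,u,v,z):
    o,d=ray(f,u,v);return o+d*(z-o[2])/d[2]
def proj(f,p):
    K=f["intrinsics"];E=np.array(f["extrinsics"])
    c=E[:3,:3].T@(np.asarray(p)-E[:3,3]);return np.array([K[0,0]*c[0]/-c[2]+K[0,2],K[1,1]*-c[1]/-c[2]+K[1,2]])
def carton(f):
    im=f["color"];hsv=cv2.cvtColor(im,cv2.COLOR_BGR2HSV)
    m=((hsv[...,0]>5)&(hsv[...,0]<30)&(hsv[...,1]>90)&(hsv[...,2]>60)).astype(np.uint8)*255
    return m
E
python3 - <<'E'
from h import *
im=cv2.imread("pics/top0.png")
cv2.imwrite("pics/c0.png",cv2.resize(im[225:365,250:430],None,fx=4.4,fy=4.2,interpolation=cv2.INTER_CUBIC)) 
im=cv2.imread("pics/scene0.png")
cv2.imwrite("pics/s0.png",cv2.resize(im[170:290,230:470],None,fx=3.3,fy=3.3,interpolation=cv2.INTER_CUBIC))
E
```

```text
(no output)
```

View pics/c0.png

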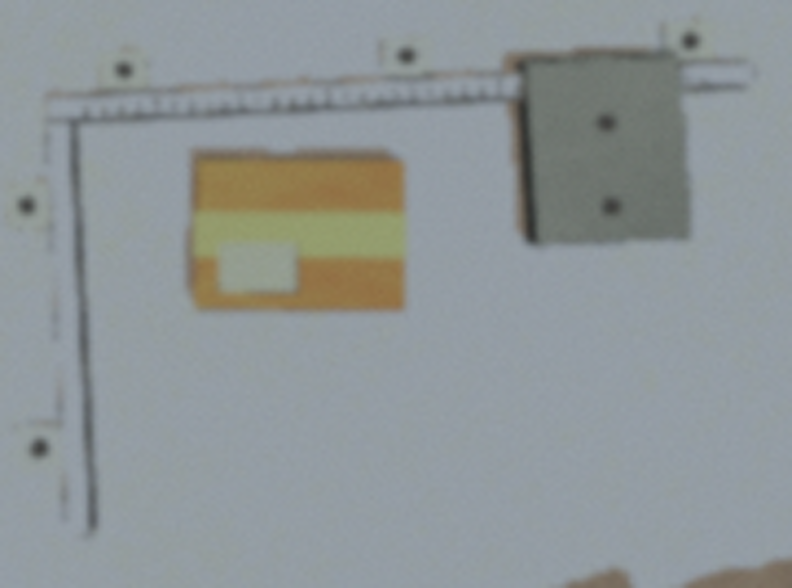

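View pics/s0.png

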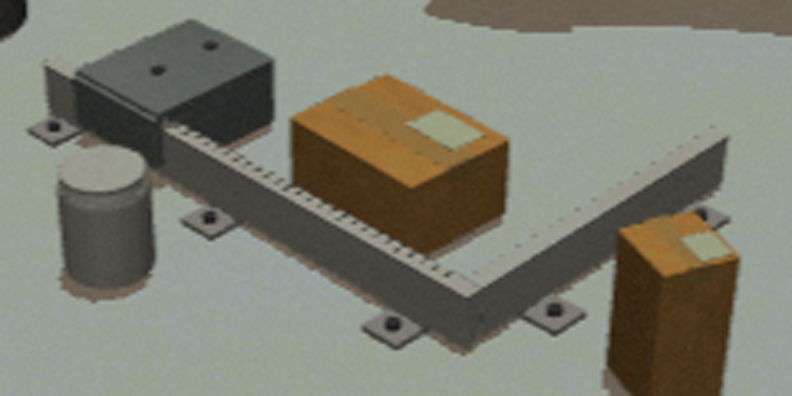

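```bash
cat >> h.py <<'E'
def cp(x,y):return 250+(x+.5)/4.4-.5,225+(y+.5)/4.2-.5
def dline(p,q):
    d=q-p;return np.degrees(np.arctan2(d[1],d[0]))
E
python3 - <<'E'
from h import *
f=bot.grab_frame("top")
P=lambda x,y,z:onz(f,*cp(x,y),z)
a,b=P(75,123,.04),P(515,98,.04);c,d=P(71,123,.04),P(88,525,.04)
print("long",a,b,dline(b,a),"short",c,d,dline(d,c))
for p in[(525,58),(683,54),(690,238),(532,243)]:print("blk",P(*p,.055))
hsv=cv2.cvtColor(f["color"],cv2.COLOR_BGR2HSV);print(hsv[270,318],hsv[280,318],hsv[260,370])
m=((hsv[...,1]>70)&(hsv[...,0]<35)).astype(np.uint8);m[:,:280]=0;m[:,350:]=0;m[:250]=0;m[:,]*=1;m[310:]=0
m=cv2.morphologyEx(m,cv2.MORPH_CLOSE,np.ones((9,9)))
cs=max(cv2.findContours(m,0,2)[0],key=cv2.contourArea);print(cv2.boundingRect(cs),cv2.minAreaRect(cs))
for p in[(195,156),(405,158),(405,309),(195,309)]:print("car",P(*p,.06))
E
```

```text
long [0.60886422 0.09955276 0.04      ] [ 0.62620715 -0.15604534  0.04      ] 93.881703320983 short [0.60884549 0.1018676  0.04      ] [0.36770737 0.08851271 0.04      ] 3.1699584564074987
blk [ 0.64951559 -0.16022985  0.055     ]
blk [ 0.65273797 -0.25166868  0.055     ]
blk [ 0.54172606 -0.25519363  0.055     ]
blk [ 0.53809074 -0.16430978  0.055     ]
[ 19 128 146] [ 35  77 156] [53 14 73]
(294, 262, 48, 37) ((317.5, 280.0), (36.0, 47.0), 90.0)
car [0.58864699 0.0290809  0.06      ]
car [ 0.58838386 -0.0909428   0.06      ]
car [ 0.49836483 -0.09133903  0.06      ]
car [0.49759852 0.02806599 0.06      ]
```

Square corner is at about (0.6085, 0.1005) with yaw about +3.5°. The carton is at (0.543, -0.031) with yaw about 0°, and the sizes check (120 x 90). The gauge is near 0.037. Plan: push the carton's near side flat to the long rail with two spread fingers, then push the block, which carries the carton into the corner.

```bash
python3 -m pendant '[[7,[4,14,0],[0,0,-6]],[7,[8.5,27,0],[0,0,-12]],[7,[13,41,0],[0,0,-18]],[7,[17.4,55.3,0],[0,0,-22.6]],[7,[17.4,55.3,0],[0,0,-22.6]],[7,[17.4,55.3,0],[0,0,-22.6]],[7,[17.4,55.3,0],[0,0,-22.6]],[7,[17.4,55.3,0],[0,0,-22.6]],[7,[17.4,55.3,0],[0,0,-22.6]],[7,[17.4,55.3,0],[0,0,-22.6]],[7,[17.4,55.3,0],[0,0,-22.6]],[7,[17.4,55.3,0],[0,0,-22.6]],[7,[17.4,55.3,0],[0,0,-22.6]],[7,[17.4,55.3,0],[0,0,-22.6]],[7,[17.4,55.3,0],[0,0,-22.6]],[7,[17.4,55.3,0],[0,0,-22.6]],[7,[17.4,55.3,0],[0,0,-22.6]]]'; python3 -c "
from rig import bot
print(bot.sense()['joint_pos'],bot.finger_overhang)"
```

```text
time_s: 1.57
tool_pos: [0.4598, -0.0307, 0.4039]
tool_rot: [-3.141, 0.001, 0.062]
contact_force: [-1.5, -0.3, -0.4]
grip_width: 0.0699
[-0.06107177  0.36413695  0.09011961  2.02631837 -0.04812154  0.7538796
 -1.45080311] 0.1734
```

```bash
python3 -m pendant '[[7,[0,0,-4],[0,0,0]],[7,[0,0,-8],[0,0,0]],[7,[0,0,-12],[0,0,0]],[7,[0,0,-16],[0,0,0]],[7,[0,0,-18],[0,0,0]],[7,[0,0,-20],[0,0,0]],[7,[0,0,-21.6],[0,0,0]],[7,[0,0,-21.6],[0,0,0]],[7,[0,0,-21.6],[0,0,0]]]'
python3 - <<'E'
from h import *
f=bot.grab_frame("scene");cv2.imwrite("pics/s1.png",f["color"][60:360,150:550])
f=bot.grab_frame("top");cv2.imwrite("pics/t1.png",cv2.resize(f["color"][190:370,200:440],None,fx=3.2,fy=3.2))
E
```

```text
time_s: 2.32
tool_pos: [0.4589, -0.0329, 0.1878]
tool_rot: [-3.14, 0.004, 0.057]
contact_force: [0.1, 0.2, -0.0]
grip_width: 0.0698
```

View pics/s1.png

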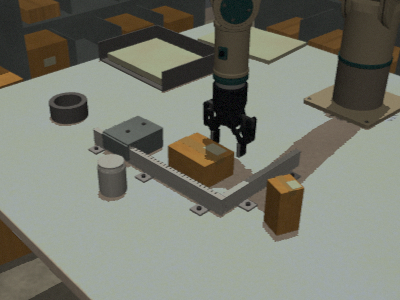

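View pics/t1.png

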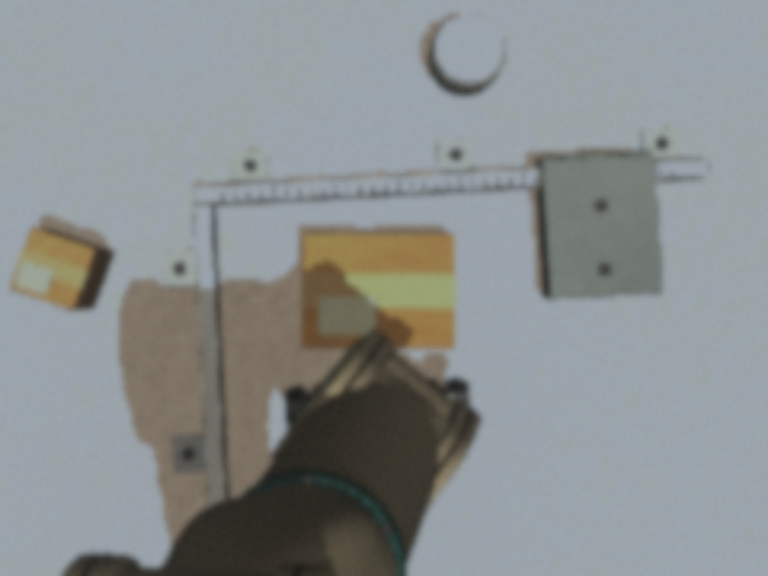

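The fingers stand about 25 mm in front of the carton's near face, clear of everything. Pushing slowly.

```bash
python3 -m pendant '[[7,[0.5,0.03,0],[0,0,0]],[7,[1,0.06,0],[0,0,0]],[7,[1.4,0.09,0],[0,0,0]],[7,[1.7,0.1,0],[0,0,0]],[7,[2,0.12,0],[0,0,0]],[7,[2.3,0.14,0],[0,0,0]],[7,[2.6,0.16,0],[0,0,0]],[7,[2.9,0.18,0],[0,0,0]],[7,[3.2,0.2,0],[0,0,0]],[7,[3.5,0.22,0],[0,0,0]],[7,[3.8,0.24,0],[0,0,0]],[7,[4.1,0.26,0],[0,0,0]],[7,[4.4,0.28,0],[0,0,0]],[7,[4.7,0.3,0],[0,0,0]],[7,[4.9,0.31,0],[0,0,0]],[7,[5,0.31,0],[0,0,0]],[7,[5,0.31,0],[0,0,0]]]'
python3 - <<'E'
from h import *
f=bot.grab_frame("scene");cv2.imwrite("pics/s2.png",cv2.resize(f["color"][170:290,230:470],None,fx=3.3,fy=3.3,interpolation=cv2.INTER_CUBIC))
f=bot.grab_frame("top");cv2.imwrite("pics/t2.png",cv2.resize(f["color"][190:370,200:440],None,fx=3.2,fy=3.2))
E
```

```text
time_s: 3.83
tool_pos: [0.5098, -0.0288, 0.1879]
tool_rot: [-3.141, 0.003, 0.058]
contact_force: [-0.8, 1.3, -0.3]
grip_width: 0.0699
```

View pics/s2.png

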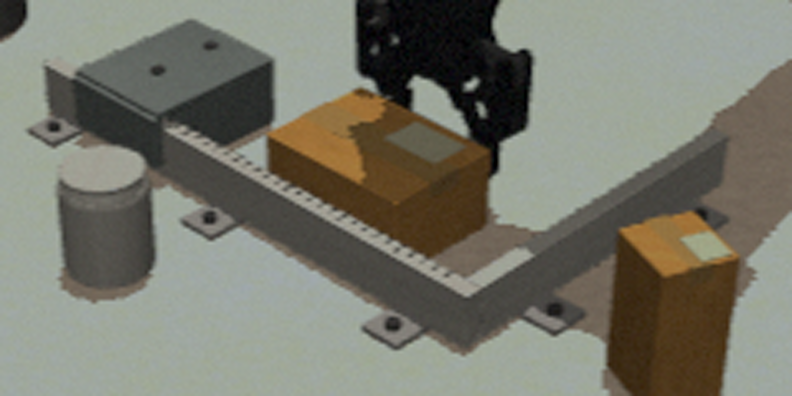

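View pics/t2.png

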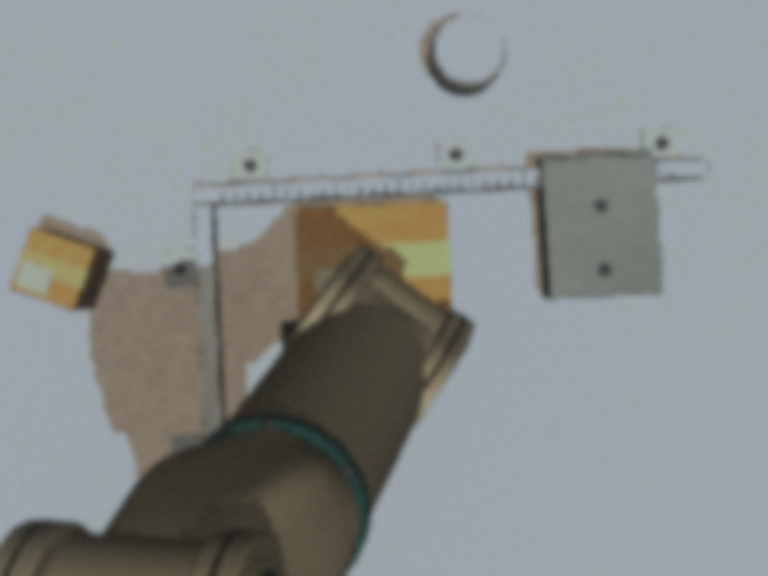

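The carton has turned with the fingers and is almost at the long rail (far edge (300,207)–(445,200)). A few more millimetres, watching the force.

```bash
for i in 1; do python3 -m pendant '[[7,[0.15,0.01,0],[0,0,0]],[7,[0.3,0.02,0],[0,0,0]],[7,[0.4,0.03,0],[0,0,0]],[7,[0.4,0.03,0],[0,0,0]],[7,[0.4,0.03,0],[0,0,0]]]'; done
```

```text
time_s: 4.35
tool_pos: [0.5136, -0.0287, 0.1881]
tool_rot: [-3.142, 0.003, 0.058]
contact_force: [-2.7, -0.1, 0.3]
grip_width: 0.0701
```

```bash
python3 -m pendant '[[7,[0.15,0.01,0],[0,0,0]],[7,[0.3,0.02,0],[0,0,0]],[7,[0.4,0.03,0],[0,0,0]],[7,[0.4,0.03,0],[0,0,0]],[7,[0.4,0.03,0],[0,0,0]]]'
```

```text
time_s: 4.77
tool_pos: [0.518, -0.0284, 0.1881]
tool_rot: [3.141, 0.002, 0.058]
contact_force: [-2.2, 0.0, 0.6]
grip_width: 0.0701
```

```bash
python3 -m pendant '[[7,[0.1,0.01,0],[0,0,0]],[7,[0.2,0.01,0],[0,0,0]],[7,[0.3,0.02,0],[0,0,0]],[7,[0.3,0.02,0],[0,0,0]],[7,[0.3,0.02,0],[0,0,0]]]'
```

```text
time_s: 5.18
tool_pos: [0.5188, -0.0284, 0.188]
tool_rot: [-3.141, 0.008, 0.057]
contact_force: [-9.1, -1.5, 7.3]
grip_width: 0.0699
```

```bash
python3 -m pendant '[[7,[0.2,0.01,0],[0,0,0]],[7,[0.3,0.02,0],[0,0,0]],[7,[0.3,0.02,0],[0,0,0]]]';  python3 -m pendant '[[7,[-1,-0.06,0],[0,0,0]],[7,[-3,-0.18,0],[0,0,0]],[7,[-5,-0.3,0],[0,0,0]],[7,[-8,-0.5,0],[0,0,0]],[7,[-8,-0.5,0],[0,0,0]],[7,[-8,-0.5,0],[0,0,0]]]'
python3 - <<'E'
from h import *
f=bot.grab_frame("scene");cv2.imwrite("pics/s3.png",cv2.resize(f["color"][170:290,230:470],None,fx=3.3,fy=3.3,interpolation=cv2.INTER_CUBIC))
f=bot.grab_frame("top");cv2.imwrite("pics/t3.png",cv2.resize(f["color"][190:370,200:440],None,fx=3.2,fy=3.2))
E
```

```text
time_s: 5.43
tool_pos: [0.5196, -0.0286, 0.1879]
tool_rot: [-3.139, 0.013, 0.057]
contact_force: [-9.8, -1.3, 6.8]
grip_width: 0.0703
time_s: 5.93
tool_pos: [0.4394, -0.0338, 0.1882]
tool_rot: [-3.14, 0.013, 0.056]
contact_force: [1.3, 0.7, 0.6]
grip_width: 0.07
```

View pics/s3.png

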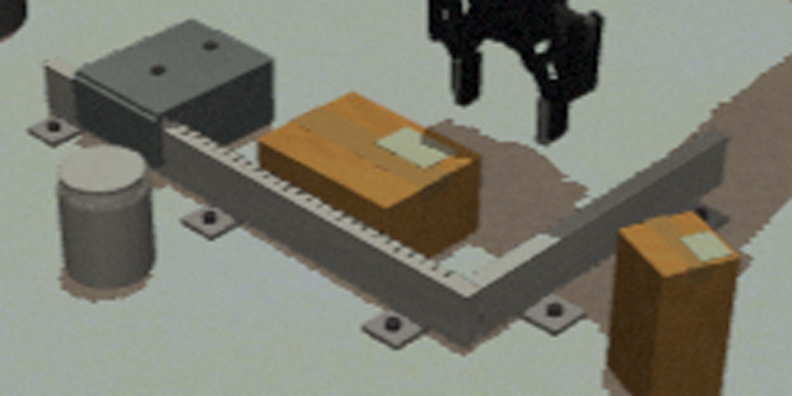

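View pics/t3.png

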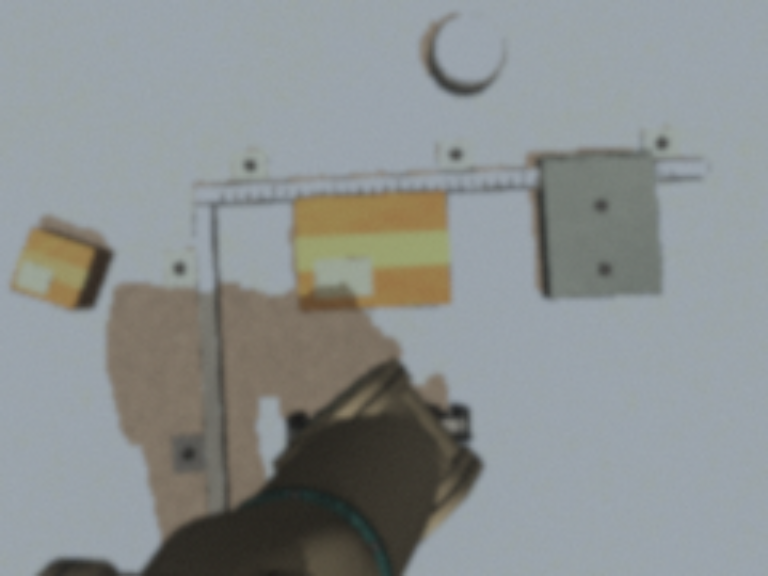

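The carton now lies flat along the long rail (far edge on the rail from (293,197) to (447,190)). Next: lift, turn 90° and go behind the stop block's outer face.

```bash
python3 -m pendant '[[7,[0,0,4],[0,0,0]],[7,[0,0,8],[0,0,0]],[6,[0,0,12],[0,0,7]],[5,[0,0,15],[0,0,14]],[4,[2,-4,15],[0,0,21]],[4,[4,-8,15],[0,0,28]],[4,[6,-12,15],[0,0,35]],[4,[8,-15,15],[0,0,42]],[4,[10,-19,15],[0,0,49]],[4,[12,-23,15],[0,0,56]],[4,[13.9,-26.3,15],[0,0,63]],[4,[13.9,-26.3,15],[0,0,70]],[4,[13.9,-26.3,15],[0,0,77]],[4,[13.9,-26.3,15],[0,0,84]],[4,[13.9,-26.3,15],[0,0,90.3]],[4,[13.9,-26.3,15],[0,0,90.3]],[4,[13.9,-26.3,15],[0,0,90.3]]]'
python3 - <<'E'
from h import *
print(bot.sense()['joint_pos'])
f=bot.grab_frame("top");cv2.imwrite("pics/t4.png",cv2.resize(f["color"][190:370,200:520],None,fx=2.5,fy=2.5))
E
```

```text
time_s: 7.45
tool_pos: [0.5812, -0.2971, 0.3385]
tool_rot: [3.141, 0.011, 1.631]
contact_force: [-0.6, -0.1, 0.6]
grip_width: 0.04
[ 0.31816211  0.70912028  0.18669192  1.58108737 -0.14825005  0.85933259
  0.6167979 ]
```

View pics/t4.png

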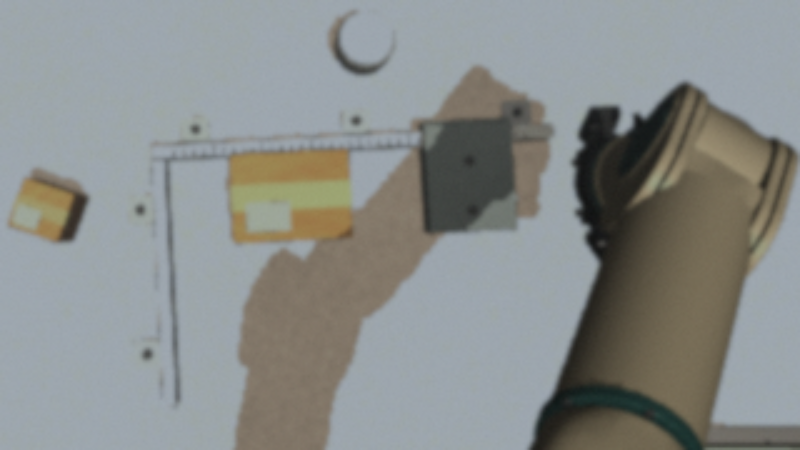

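Clear behind the block. Descending.

```bash
python3 -m pendant '[[4,[-0.2,0,-4],[0,0,0]],[4,[-0.2,0,-8],[0,0,0]],[4,[-0.2,0,-11],[0,0,0]],[4,[-0.2,0,-13],[0,0,0]],[4,[-0.2,0,-15],[0,0,0]],[4,[-0.2,0,-15],[0,0,0]],[4,[-0.2,0,-15],[0,0,0]]]'
python3 - <<'E'
from h import *
f=bot.grab_frame("scene");cv2.imwrite("pics/s5.png",cv2.resize(f["color"][100:290,170:470],None,fx=2.6,fy=2.6,interpolation=cv2.INTER_CUBIC))
E
```

```text
time_s: 8.08
tool_pos: [0.579, -0.2967, 0.1877]
tool_rot: [-3.14, 0.011, 1.63]
contact_force: [0.2, -0.8, 0.4]
grip_width: 0.04
```

View pics/s5.png

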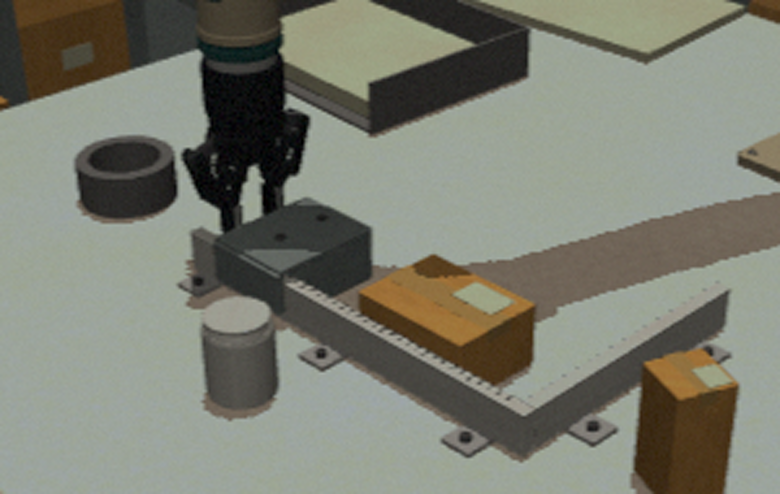

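```bash
python3 -m pendant '[[4,[-0.06,1,0],[0,0,0]],[4,[-0.1,1.7,0],[0,0,0]],[4,[-0.14,2.3,0],[0,0,0]],[4,[-0.17,2.8,0],[0,0,0]],[4,[-0.2,3.3,0],[0,0,0]],[4,[-0.23,3.8,0],[0,0,0]],[4,[-0.27,4.4,0],[0,0,0]],[4,[-0.3,5,0],[0,0,0]],[4,[-0.34,5.6,0],[0,0,0]],[4,[-0.38,6.2,0],[0,0,0]],[4,[-0.41,6.8,0],[0,0,0]],[4,[-0.45,7.4,0],[0,0,0]],[4,[-0.49,8,0],[0,0,0]],[4,[-0.52,8.5,0],[0,0,0]],[4,[-0.55,9,0],[0,0,0]],[4,[-0.58,9.5,0],[0,0,0]],[4,[-0.61,10,0],[0,0,0]],[4,[-0.61,10,0],[0,0,0]]]'
python3 - <<'E'
from h import *
f=bot.grab_frame("scene");cv2.imwrite("pics/s6.png",cv2.resize(f["color"][100:290,170:470],None,fx=2.6,fy=2.6,interpolation=cv2.INTER_CUBIC))
E
```

```text
time_s: 9.63
tool_pos: [0.5734, -0.1954, 0.1888]
tool_rot: [3.142, 0.01, 1.631]
contact_force: [-0.8, -1.3, -0.0]
grip_width: 0.0404
```

View pics/s6.png

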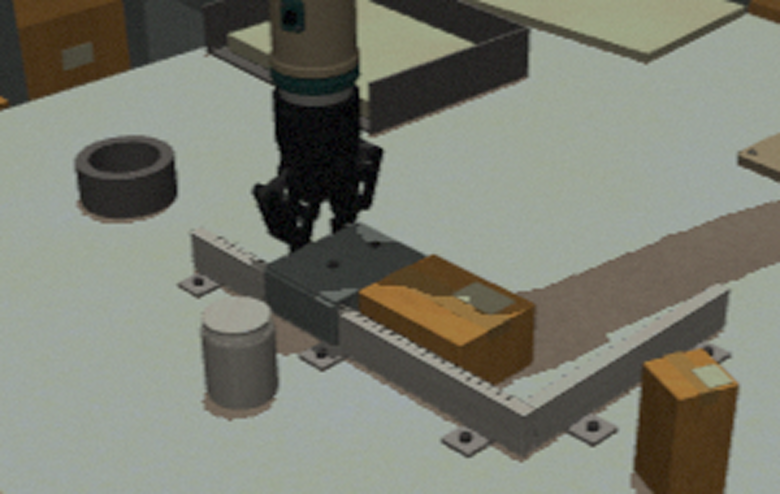

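The block has reached the carton's end. Now pushing both toward the short rail.

```bash
python3 -m pendant '[[4,[-0.02,0.3,0],[0,0,0]],[4,[-0.04,0.6,0],[0,0,0]],[4,[-0.05,0.9,0],[0,0,0]],[4,[-0.07,1.2,0],[0,0,0]],[4,[-0.09,1.5,0],[0,0,0]],[4,[-0.11,1.8,0],[0,0,0]],[4,[-0.13,2.1,0],[0,0,0]],[4,[-0.15,2.4,0],[0,0,0]],[4,[-0.16,2.7,0],[0,0,0]],[4,[-0.18,3,0],[0,0,0]],[4,[-0.21,3.4,0],[0,0,0]],[4,[-0.23,3.8,0],[0,0,0]],[4,[-0.26,4.2,0],[0,0,0]],[4,[-0.28,4.6,0],[0,0,0]],[4,[-0.31,5,0],[0,0,0]],[4,[-0.34,5.5,0],[0,0,0]],[4,[-0.34,5.5,0],[0,0,0]]]'
python3 - <<'E'
from h import *
f=bot.grab_frame("scene");cv2.imwrite("pics/s7.png",cv2.resize(f["color"][100:290,170:470],None,fx=2.6,fy=2.6,interpolation=cv2.INTER_CUBIC))
f=bot.grab_frame("top");cv2.imwrite("pics/t7.png",cv2.resize(f["color"][190:370,200:440],None,fx=3.2,fy=3.2))
E
```

```text
time_s: 11.1
tool_pos: [0.5695, -0.1393, 0.1886]
tool_rot: [-3.14, 0.009, 1.632]
contact_force: [-0.7, -1.8, -0.2]
grip_width: 0.0399
```

View pics/s7.png

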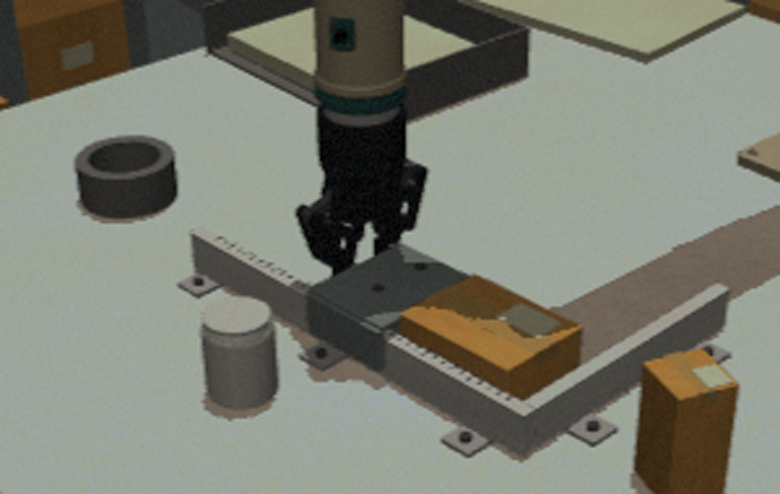

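View pics/t7.png

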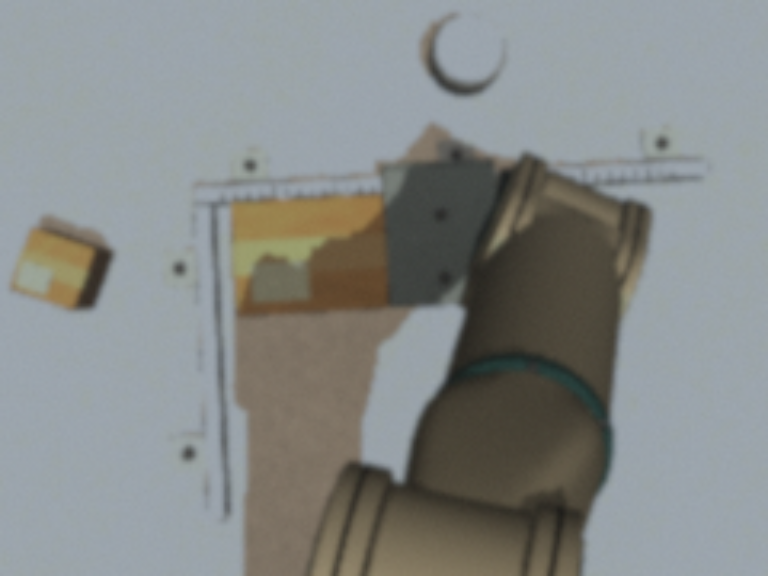

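About 15 mm is left to the short rail, and the carton is still square. Continuing.

```bash
python3 -m pendant '[[4,[-0.02,0.3,0],[0,0,0]],[4,[-0.04,0.6,0],[0,0,0]],[4,[-0.05,0.8,0],[0,0,0]],[4,[-0.06,1,0],[0,0,0]],[4,[-0.07,1.2,0],[0,0,0]],[4,[-0.07,1.2,0],[0,0,0]]]';python3 -m pendant '[[4,[-0.01,0.15,0],[0,0,0]],[4,[-0.02,0.3,0],[0,0,0]],[4,[-0.02,0.3,0],[0,0,0]]]'
```

```text
time_s: 11.7
tool_pos: [0.5689, -0.1272, 0.1886]
tool_rot: [-3.14, 0.008, 1.632]
contact_force: [0.2, -3.2, -0.3]
grip_width: 0.0403
time_s: 11.95
tool_pos: [0.5687, -0.124, 0.1886]
tool_rot: [-3.14, 0.008, 1.632]
contact_force: [0.1, -3.3, 0.2]
grip_width: 0.0402
```

```bash
python3 -m pendant '[[4,[-0.01,0.1,0],[0,0,0]],[4,[-0.01,0.2,0],[0,0,0]],[4,[-0.02,0.2,0],[0,0,0]]]'; python3 -m pendant '[[4,[-0.01,0.1,0],[0,0,0]],[4,[-0.01,0.2,0],[0,0,0]],[4,[-0.02,0.2,0],[0,0,0]]]'
python3 - <<'E'
from h import *
f=bot.grab_frame("scene");cv2.imwrite("pics/s8.png",cv2.resize(f["color"][100:290,170:470],None,fx=2.6,fy=2.6,interpolation=cv2.INTER_CUBIC))
f=bot.grab_frame("top");cv2.imwrite("pics/t8.png",cv2.resize(f["color"][190:370,200:440],None,fx=3.2,fy=3.2))
E
```

```text
time_s: 12.2
tool_pos: [0.5685, -0.1224, 0.1886]
tool_rot: [-3.14, 0.009, 1.632]
contact_force: [0.2, -5.2, -0.5]
grip_width: 0.0407
time_s: 12.45
tool_pos: [0.5684, -0.1219, 0.1887]
tool_rot: [-3.141, 0.011, 1.631]
contact_force: [-0.4, -7.9, -2.4]
grip_width: 0.0401
```

View pics/t8.png

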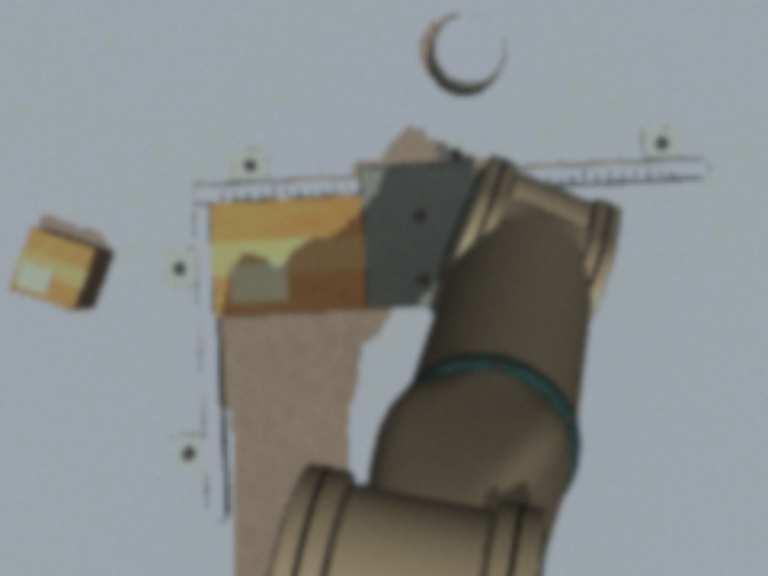

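The carton is at the short rail and the force is rising (8 N) while motion stalls. One firmer press, then back off and check.

```bash
python3 -m pendant '[[4,[-0.01,0.2,0],[0,0,0]],[4,[-0.02,0.4,0],[0,0,0]],[4,[-0.02,0.4,0],[0,0,0]],[4,[-0.02,0.4,0],[0,0,0]]]'; python3 -m pendant '[[4,[0.06,-1,0],[0,0,0]],[4,[0.18,-3,0],[0,0,0]],[4,[0.3,-5,0],[0,0,0]],[4,[0.3,-5,4],[0,0,0]],[4,[0.3,-5,8],[0,0,0]],[4,[0.3,-5,12],[0,0,0]],[4,[0.3,-9,16],[0,0,0]],[4,[0.3,-13,17],[0,0,0]],[4,[0.3,-17,17],[0,0,0]],[4,[0,-21,17],[0,0,0]],[4,[0,-21,17],[0,0,0]],[4,[0,-21,17],[0,0,0]]]'
python3 - <<'E'
from h import *
f=bot.grab_frame("scene");cv2.imwrite("pics/s9.png",cv2.resize(f["color"][170:290,230:470],None,fx=3.3,fy=3.3,interpolation=cv2.INTER_CUBIC))
f=bot.grab_frame("top");cv2.imwrite("pics/t9.png",cv2.resize(f["color"][225:365,250:430],None,fx=4.4,fy=4.2,interpolation=cv2.INTER_CUBIC))
E
```

```text
time_s: 12.88
tool_pos: [0.5682, -0.1212, 0.1888]
tool_rot: [3.141, 0.016, 1.629]
contact_force: [0.1, -12.3, -2.2]
grip_width: 0.0397
time_s: 13.88
tool_pos: [0.5667, -0.3351, 0.3589]
tool_rot: [3.141, 0.017, 1.623]
contact_force: [-0.0, 0.1, -0.1]
grip_width: 0.0398
```

View pics/s9.png

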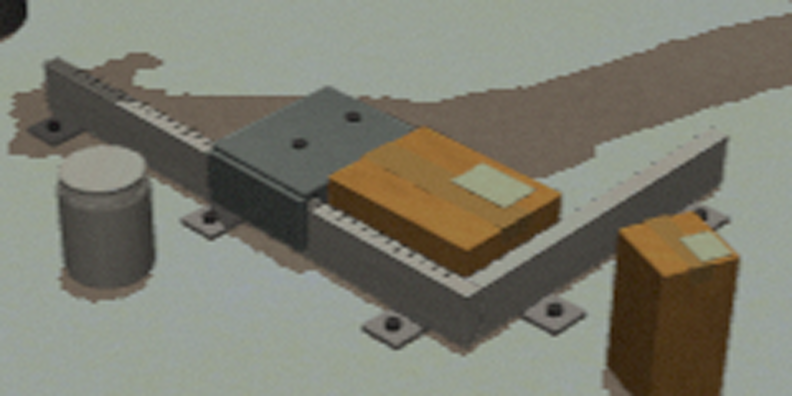

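View pics/t9.png

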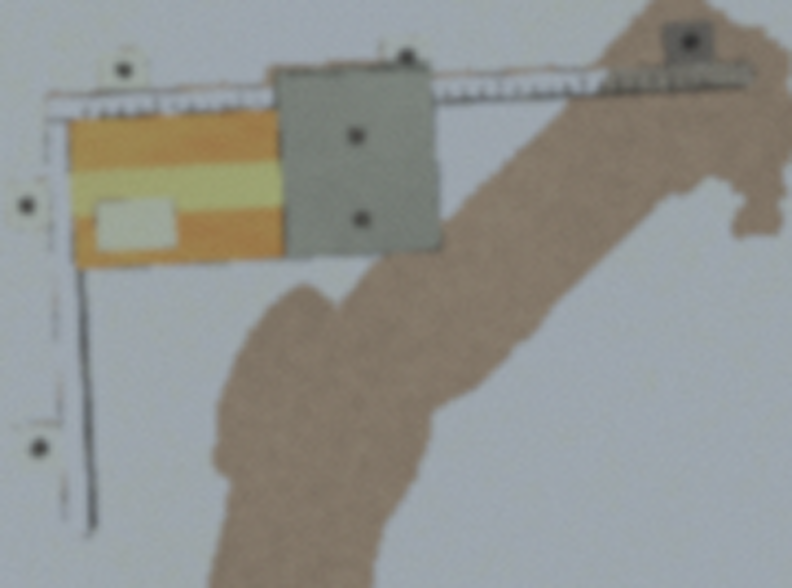

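Run:
```python
from h import *
f=bot.grab_frame("top")
P=lambda x,y,z:onz(f,*cp(x,y),z)[:2]
c0=np.array([.6087,.1007]);t=np.radians(3.5);R=np.array([[np.cos(t),-np.sin(t)],[np.sin(t),np.cos(t)]])
q=[P(*p,.06) for p in[(68,120),(278,112),(284,257),(77,268)]]
for p in q:print("car",((p-c0)@R*1000).round(1))
print("centre",((np.mean(q,0)-c0)@R*1000).round(1))
for p in[(280,68),(430,66),(440,247),(286,255)]:print("blk",((P(*p,.055)-c0)@R*1000).round(1))
for p in[(75,123),(515,98),(71,123),(88,525)]:print("rail",((P(*p,.04)-c0)@R*1000).round(1))
```

```text
car [1. 1.]
car [  -0.6 -119. ]
car [ -87.3 -117.8]
car [-87.4  -0. ]
centre [-43.6 -58.9]
blk [  26.2 -121.5]
blk [  22.8 -207.9]
blk [ -86.2 -207.3]
blk [ -86.2 -119. ]
rail [ 0.1 -1.2]
rail [   1.8 -257.3]
rail [0.2 1.2]
rail [-241.3    2.5]
```

The last views show the carton flush in both rails, with centre about (-44, -59) mm against a target of (-45, -60). The block face is on its end at about -120 mm, so the gauge is about 0.18. The tin and tall box are at the same pixels as at the start. The hand is clear, so I'm handing in.

Run:
```python
from rig import bot
s=bot.sense();print(s["time_s"],s["contact_force"]);print(bot.job_done())
```

```text
14.0333 [ 0.30039026 -0.34278758  0.85034114]
the job is handed in; nothing more can be done
None
```

The carton is in the corner of the square, the stop block is up against its other end, and the job is handed in at 14.0 s of the 58 s allowed. No verdict was reported.

I pushed the carton flat to the long rail with two spread fingers. I then pushed the stop block along the rail so that it carried the carton into the corner, pressed it home at about 12 N, and withdrew the hand.

| Check, from the last top picture | Measured | Required |
|---|---|---|
| Carton centre, x / y in the square's frame | -43.6 / -58.9 mm | -50 to -40 / -65 to -55 mm |
| Carton angle to the rails | within about 1° | under 2.9° |
| Stop block face | -119 to -121.5 mm, gauge about 0.18 | gauge 0.174 to 0.186 |

- **Measurement error:** one carton corner measured 1 mm inside both rails, which is the size of the measuring error.
- **Hand clear:** the wrist force read about zero after retreating.
- **Bystanders:** the tin and the tall box showed at the same picture positions as at the start. I did not measure the tape roll again. In the later pictures where it is in view it looks undisturbed, and the hand stayed about 10 cm from it while it was down at the counter.

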